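Wedge the tea boxes tight in their rack

ROBOT

A 6-joint arm with a two-finger parallel gripper is mounted at the origin on a cart in front of the work surface, level with it; the furniture and walls round the work are solid. World frame = base frame: x ahead of the robot, y to its left, z up, the work surface at z = 0. Lengths are in m, angles in rad, forces in N, time in s.
With the tool pointing down it reaches from about 0.275 to 0.75 m from the base axis. Payload 10.2 kg.
Tool frame: the origin (TCP) lies on the centre line of the jaws, within the pads' length; the fingertips stand 11 mm ahead of it and the grasp point (between the pads) lies 8 mm behind it; z points along the fingers, y is the line along which they close (so a half turn about z gives the same grasp; the last joint's range is limited). The gripper opens to 85 mm and grips with 20 to 120 N. Pads are 22 mm wide; open, the fingers measure 114 mm over their backs; the gripper's body (76 mm by 85 mm) begins 54 mm behind the grasp point. The pads swing forward as they close: fully open they stand 13 mm farther back than shut.
Start: joints at [-0.223, 0.313, 1.498, -0, 1.331, -0.223], TCP at [0.525, -0, 0.219] pointing down, gripper open.
Joint ranges: [-2.94, 2.94], [-0.97, 2.17], [0.19, 2.56], [-1.23, 4.37], [0.02, 3.11], [-2.88, 2.88]. Speed limits (rad/s): [2.39, 2.39, 3.01, 3.14, 3.14, 3.14].

INTERFACE

Orientations are given as a rotation vector (axis times angle).
In Python, from plant import env gives the robot as it stands.
- The arm moves only by the tool send_rows, never from a script. Its argument "commands" is a list of rows, each a list of 5 numbers: the opening, from 0 (shut) to 1 (fully open), then the shift along the tool's x, y, z normalised to -1 to 1, where 1 is 5 cm, then the turn about the tool's z normalised to -1 to 1, where 1 is 90 degrees. In form: [[gripper, dx, dy, dz, roll], ...]. A call has 1 to 10 rows; each row shifts and turns the commanded pose from where the row before left it, along the tool's axes as they then stand; what a row does not reach is not made up. A row lasts 1/10 s, in which the tool goes at most 50 mm and 8.59 degrees, less where a joint would pass 70% of its speed; a pose out of reach is approached as far as the arm can. A call with a number of a shift or a turn outside -1 to 1 is refused whole. A call with a gripper value outside its range is refused whole. The fingers move at their own pace and stop on an object; "newtons" is the grip in N (left out, the last holds). Time passes only in rows, so rows that do not move let the fingers close. It gives the time, the measured TCP pose, the force, the opening and the grip force at its end, in the units of the state.
- env.observe(): the state, without advancing time (a new reading comes with each control period).
- env.snapshot(name): name is "scene" or "side" or "wrist"; returns the picture (420x560x3 uint8, red, green, blue); there is no depth.
- env.camera_params(name): a dict with "fx", "fy", "cx", "cy" (pixels), "dist" ([k1, k2, p1, p2, k3] as OpenCV has them; the pictures are not rectified), "R" (3x3) and "t" (3): a world point X has camera coordinates R X + t. Camera axes: x right, y down, z forward; pixel columns grow to the right and rows downward; lengths in m; the calibration is good to about 2 mm. A picture is of the moment at which its call begins: read the wrist's pose just before it. camera_params takes no time and is no camera call; for the wrist camera it gives the pose at the moment of the call.
- env.close_job(): hands the job in; it is judged then, once.
The state is a dict: "t": time; "qpos": joint angles; "joint_velocities": joint speeds; "joint_torque": joint torques, N m; "tool_pos": TCP position; "eef_rot": TCP orientation; "wrist_force": force on the tool from outside, world axes, zero at the start; "ft_torque": the same for the moment, N m; "width": finger opening in m; "gripper_force": force on a finger pad.
Only numpy, scipy, OpenCV 4.12 (cv2) and the standard library are available. Lean on these libraries where they do the work, as an engineer would, in place of code of your own. Each camera call takes 0.05 s, during which the arm holds its last target. There are 200 camera calls.

TASK

The three tea boxes in the wooden rack stand loosely. Take the wooden wedge by the grip block on top, stand it upright in the gap between the last box and the leaning end of the rack, sloped face against the leaning end and about in the middle of the rack's width, and drive it down firmly until it jams and the whole row is locked tight. Let go, leave the boxes standing on the rack's floor, and do not disturb the other things on the worktop.

Things in the scene. Friction and masses are not known exactly. Their poses are not given: they have to be found in the camera images.
- rack: Light wooden rack, fixed: 148 mm (x) by 238 mm (y), floor 8 mm thick, side rails 128 mm apart inside, 37 mm high. Origin: centre of its underside; z up. Tea boxes stand in a row along y. At +y an upright end wall (inner face y = +104 mm, top 67 mm above the worktop); at -y the leaning end stop (see stop_top). Yaw within 0.25 rad.
- rack_gap (a point): On the rack's floor in the gap, mid width, axes parallel to the rack's. With the row packed the last box's face is 12 mm to +y of it; at the start 3.5 to 5 mm less. The fully driven wedge has its origin about here in x and y and about 12 mm above it, or somewhat lower when driven hard: it jams before it meets the floor.
- stop_top (a point): Mid width of the top inner edge of the leaning end stop, 62 mm above the rack's floor and 22 mm to -y of rack_gap. Its inner face leans away from the boxes going up, 0.2 mm per mm (as the wedge's slope does), so at the floor it is 12.4 mm nearer to the boxes. The stop is 128 mm wide. Axes parallel to the rack's.
- wedge: Wooden wedge, 0.12 kg, standing on its narrow foot at the start, yaw within 0.5 rad. Origin: centre of the foot; z up. Foot 70 (x) by 24 mm (y); body 62 mm high, 70 mm wide. Straight face at y = +12 mm, sloped face at y = -12 mm - 0.2 z (36 mm thick at the top). In the rack its axes point the same way as the rack's. About 20 N drives it tight; friction then holds it.
- wedge_grip (a point): Centre of the block on top of the wedge, 36 mm (x) by 22 mm (y), 38 mm high: 82 mm above the foot, at x = 0, y = -4 mm of the wedge, 18 mm below the block's top. While it is driven the wedge shifts 0.2 mm towards the boxes per mm of descent, along the stop. Grip it across its 36 mm, along the wedge's x axis.
- tea_1: Tea box, 58 mm thick along the row, 122 mm wide, 65 mm high, about 0.12 kg; origin at the centre of its underside, its x axis lies along the row. First of the row, next to the upright end wall.
- tea_2: Tea box, 58 mm thick along the row, 122 mm wide, 65 mm high, about 0.12 kg; origin at the centre of its underside, its x axis lies along the row. Middle one of the row.
- tea_3: Tea box, 58 mm thick along the row, 122 mm wide, 65 mm high, about 0.12 kg; origin at the centre of its underside, its x axis lies along the row. Last of the row, next to the gap for the wedge. Boxes slide on the rack's floor; there are gaps of 0.5 to 3 mm between them, 3.5 to 5 mm in all.
- salt_shaker: Glass salt shaker, 44 mm across, 90 mm high, standing behind the work; origin at the centre of its underside. To be left alone.
- spice_c: Spice jar with a dark cap, 41 mm across, 105 mm high; origin at the centre of its underside. To be left alone.
- peeler: Peeler with a black handle, 170 mm long, lying to the right of the wedge; origin at the centre of its underside. To be left alone.
Not all that is in view belongs to the job. What is shaped like the tea_3 but purple is not meant.

How it is judged:
At the end, for the whole second after the job is handed in: Wedge upright (0.10 rad), square to the rack (0.12 rad), within 22 mm of mid width, foot under 18 mm above the rack's floor, at rest, pressing on last box and on rack with over 3 N each; boxes upright (0.08 rad), raised under 5 mm (z of wedge in the frame of rack_gap below 0.018 m and x of wedge in the frame of rack_gap between -0.022 and 0.022 m and angle between the z axis of wedge and the z axis of rack, either way round below 0.1 rad and angle between the y axis of wedge and the y axis of rack, either way round below 0.12 rad and contact force between wedge and tea_3 above 3 N and contact force between wedge and rack above 3 N and linear speed of wedge below 0.01 m/s and z of each of tea_1, tea_2, tea_3 in the frame of rack below 0.013 m and angle between each of tea_1, tea_2, tea_3's own z axis and vertical below 0.08 rad); the robot touches nothing.
It fails at once if a bystander (salt shaker, spice jar or peeler) is moved by more than 30 mm (distance of any of salt_shaker, spice_c, peeler from where it was at the start of the episode above 0.03 m).
It fails at once if a tea box is tipped by more than 0.35 rad (angle between any of tea_1, tea_2, tea_3's own z axis and vertical above 0.35 rad).
It also fails if it takes over 45 s, if anything falls off the work surface, if the arm or the gripper's body presses on something with over 40 N, if the wrist force passes 120 N, or if a joint passes its speed limit or range.

## Working session

There is one attempt and no reset: what is moved stays moved. The work goes in short steps, Python scripts to look and compute and a tool call to move; the robot and the scene stay as the last step left them, time stands still between calls to the robot, and variables do not carry over. Pictures are saved under pics/ and viewed, at most 10 in all, crops included, and the job is handed in when it is done.

Besides the shell and the picture viewer there is one more tool, called after "Request:" as a command line: name --pt "numbers of a row" for each row, then --argument value for the rest. send_rows: Moves the arm, as the interface text tells. Its arguments: {"type":"object","properties":{"commands":{"type":"array"},"newtons":{"type":"number"}},"required":["commands"]}

```bash
mkdir -p pics
python3 - <<'E'
from plant import env
import cv2
for n in ["scene","side","wrist"]:
    p=env.camera_params(n); im=env.snapshot(n)
    cv2.imwrite(f"pics/{n}0.png",im[:,:,::-1])
    print(n,{k:(v.tolist() if hasattr(v,'tolist') else v) for k,v in p.items()})
print(env.observe())
E
```

```text
scene {'fx': 402.16188796945585, 'fy': 402.16188796945585, 'cx': 278.44459970581363, 'cy': 211.44213770757753, 'dist': [-0.057633981315376795, 0.0, 0.0, 0.0, 0.0], 'R': [[0.6989895698411897, -0.7151119763444659, -0.005333154970650747], [-0.32967613395611617, -0.3156077103631376, -0.8897782981502115], [0.6346079324693142, 0.6237039637905551, -0.4563618494122534]], 't': [-0.37622807729778196, 0.27907281495865516, 0.8613357007658653]}
side {'fx': 495.1736972032422, 'fy': 495.1736972032422, 'cx': 284.320816719729, 'cy': 213.89552135105342, 'dist': [-0.12820157155129291, 0.0, 0.0, 0.0, 0.0], 'R': [[-0.8677575873032612, -0.49693256313039796, 0.007402525128342491], [-0.4095556883053088, 0.7065813863705025, -0.5770674853182278], [0.28153313811057357, -0.5037864350450413, -0.8166629170044523]], 't': [0.5266832956630118, 0.27342573004972176, 1.2963032824159462]}
wrist {'fx': 354.9375243284591, 'fy': 354.9375243284591, 'cx': 279.18895090351725, 'cy': 210.02038734770557, 'dist': [0.029419418753117568, 0.0, 0.0, 0.0, 0.0], 'R': [[0.9999999405643567, 0.00029225785941411326, -0.0001829115311087109]
[... 205 characters left out ...]
]}
{'t': 0.15, 'qpos': array([-2.23400152e-01,  3.13350847e-01,  1.49825728e+00,  5.44591662e-06,
        1.33099852e+00, -2.23414343e-01]), 'joint_velocities': array([ 0.00030453, -0.0017452 , -0.00279547,  0.00220547, -0.00035155,
       -0.00032195]), 'joint_torque': array([ 1.79854873e-03, -4.12368500e+01, -2.59796566e+01, -1.57318855e-04,
        3.17765021e-03, -3.62555340e-05]), 'tool_pos': array([5.24796728e-01, 3.53876669e-05, 2.18553502e-01]), 'eef_rot': array([-2.22081835e+00, -2.22084699e+00,  8.41484155e-04]), 'wrist_force': array([ 0.31917402,  1.0904402 , -0.54739722]), 'ft_torque': array([0.00827866, 0.04378056, 0.02033003]), 'gripper_force': 0.0, 'width': 0.0851317622024194}
```

View pics/scene0.png

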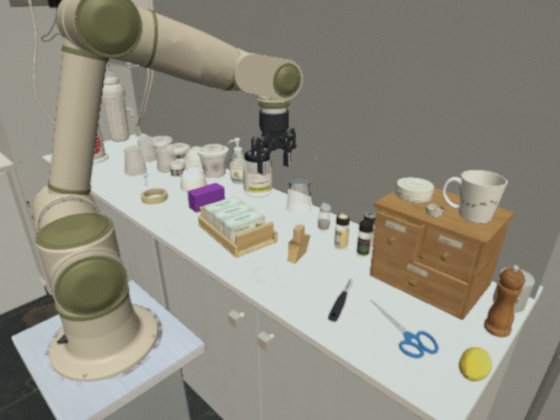

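View pics/side0.png

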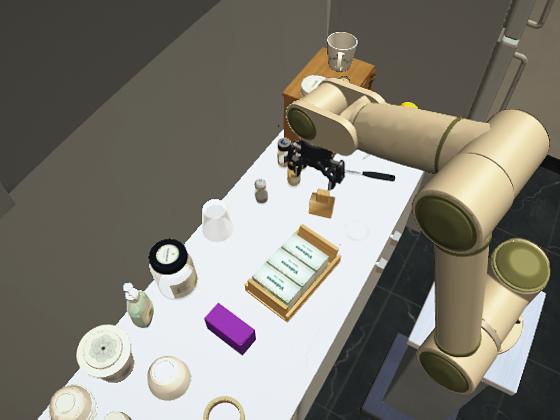

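View pics/wrist0.png

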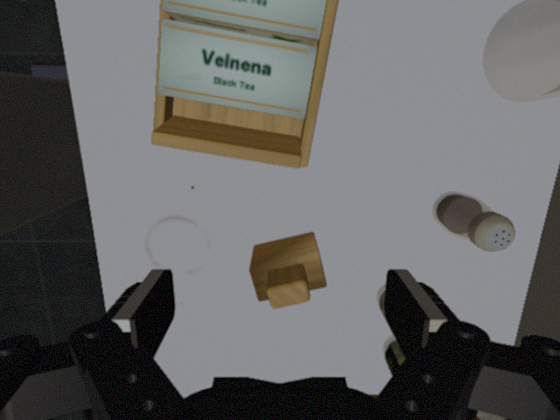

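The wrist view shows the rack end at about (155,135)–(305,160) and the wedge at about (250,235)–(325,305). The grip block is near (287,290). I'll enlarge it for corner picking.

Run:
```python
import cv2
im=cv2.imread("pics/wrist0.png")
c=im[0:320,140:350]
a=cv2.resize(im[225:315,240:340],None,fx=4,fy=4,interpolation=cv2.INTER_CUBIC)
b=cv2.resize(im[90:172,145:320],None,fx=4,fy=4,interpolation=cv2.INTER_CUBIC)
import numpy as np
o=np.zeros((600,800,3),np.uint8)
b=cv2.resize(im[95:170,145:320],None,fx=3,fy=3,interpolation=cv2.INTER_CUBIC)
o[:225,:525]=b; o[230:590,:400]=a
cv2.imwrite("pics/z0.png",o)
```

```text
(no output)
```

View pics/z0.png

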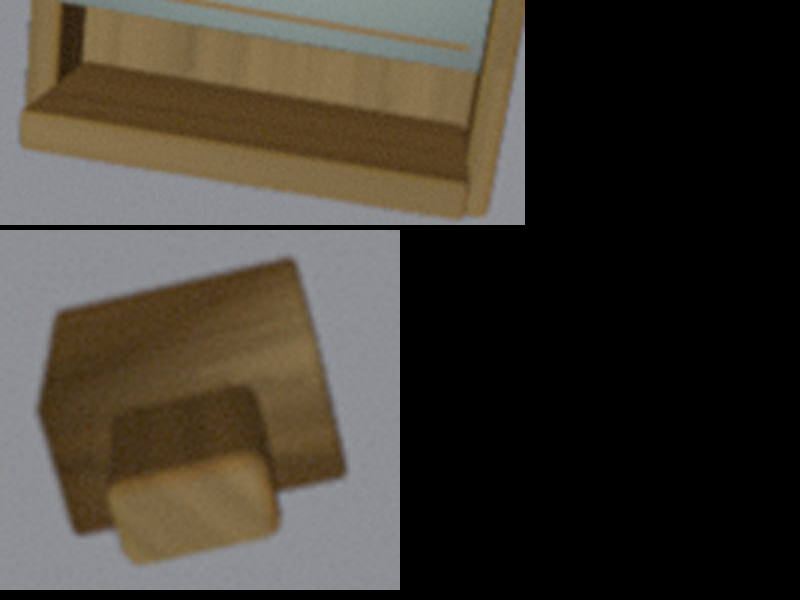

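```bash
cat > h.py <<'E'
import numpy as np, cv2
from scipy.optimize import least_squares
def proj(P,X):
    r,_=cv2.Rodrigues(np.array(P['R']));K=np.array([[P['fx'],0,P['cx']],[0,P['fy'],P['cy']],[0,0,1]])
    return cv2.projectPoints(np.asarray(X,float),r,np.array(P['t'],float),K,np.array(P['dist']))[0][:,0]
def place(p,L,z=0):
    c,s=np.cos(p[2]),np.sin(p[2]);L=np.asarray(L,float)/1000
    return np.c_[p[0]+c*L[:,0]-s*L[:,1],p[1]+s*L[:,0]+c*L[:,1],L[:,2]+z]
def fit(P,L,px,p0,free_z=False):
    f=lambda p:(proj(P,place(p,L,p[3] if free_z else 0))-px).ravel()
    r=least_squares(f,p0,loss='soft_l1',x_scale=[.1,.1,.3]+([.1] if free_z else []));return r.x,r.fun.reshape(-1,2)
E
python3 - <<'E'
from h import *; from plant import env
P=env.camera_params("wrist"); np.set_printoptions(precision=4,suppress=True)
Lw=[(-35,12,0),(35,12,0),(-35,12,62),(-35,-24.4,62),(35,-24.4,62),(-18,7,100),(18,7,100),(18,-15,100),(-18,-15,100)]
u=np.array([(56,311),(293,258),(40,410),(78,534),(346,474),(107,484),(266,450),(281,533),(126,567)],float)
px=np.c_[240+u[:,0]/4,225+(u[:,1]-230)/4]
print(*fit(P,Lw,px,[.53,-.06,.2]))
Lr=[(-64,-104,70),(64,-104,70),(-64,-91.6,8),(64,-91.6,8)]
u=np.array([(22,109),(466,181),(80,65),(467,125)],float)
px=np.c_[145+u[:,0]/3,95+u[:,1]/3]
p,r=fit(P,Lr,px,[.5,.15,-.1]);print(p,r)
print(place(p,[(0,-82,8)]))
E
```

```text
[ 0.5329 -0.082   0.2438] [[-0.6581 -0.6599]
 [ 0.4967 -1.4759]
 [-1.1655 -1.3128]
 [-0.9846  0.3022]
 [ 1.2089 -0.032 ]
 [-0.9786  0.3931]
 [ 0.0306 -0.2324]
 [ 1.8657  1.2536]
 [ 0.561   1.5399]]
[ 0.497   0.1431 -0.1544] [[-1.5672  0.9595]
 [ 1.0329  0.8091]
 [ 1.3749 -1.3916]
 [-0.8561 -0.9577]]
[[0.4844 0.0621 0.008 ]]
```

The wedge is at (0.533, −0.082) with yaw 0.244. The rack gap is at (0.484, 0.062) with yaw −0.154. Next I move above the wedge.

Request:
send_rows --pt "0.75 -0.43 0.045 0 0" --pt "0.75 -0.43 0.045 0 0" --pt "0.75 -0.43 0.045 0 0" --pt "0.75 -0.43 0.045 0 0" --pt "0.75 0 0 0.35 -0.078" --pt "0.75 0 0 0.35 -0.077" --pt "0.75 0 0 0.3 0" --pt "0.75 0 0 0 0" --pt "0.75 0 0 0 0"

```text
t: 1.05
tool_pos: [0.5341, -0.086, 0.1693]
eef_rot: [-1.936, -2.474, 0.0]
wrist_force: [-0.5, 0.3, 0.2]
width: 0.0641
gripper_force: 0.0
```

Run:
```python
from h import *; from plant import env
print(env.observe()['tool_pos'],env.observe()['width'])
P=env.camera_params("wrist"); im=env.snapshot("wrist")[:,:,::-1].copy()
cv2.imwrite("pics/w1raw.png",im)
def drw(L,p):
    for q in proj(P,place(p,L)): cv2.circle(im,tuple(int(round(8*v)) for v in q),12,(0,0,255),-1,shift=3)
drw([(-35,12,0),(35,12,0),(-35,12,62),(35,12,62),(-35,-24.4,62),(35,-24.4,62),(-18,7,100),(18,7,100),(18,-15,100),(-18,-15,100)],[.5329,-.082,.2438])
drw([(-64,-104,70),(64,-104,70)],[.497,.1431,-.1544])
cv2.imwrite("pics/w1.png",cv2.resize(im,(784,588),interpolation=cv2.INTER_CUBIC))
S=env.camera_params("scene");R=np.array(S['R']);t=np.array(S['t'])
K=np.array([[S['fx'],0,S['cx']],[0,S['fy'],S['cy']],[0,0,1]])
for px in [(342,248),(364,254),(325,229)]:
    n=cv2.undistortPoints(np.array([[px]],float),K,np.array(S['dist']))[0,0]
    d=R.T@np.r_[n,1];C=-R.T@t;print(px,C-d*C[2]/d[2])
```

```text
[ 0.53408543 -0.08602877  0.16932793] 0.06407175016322025
(342, 248) [ 0.65803495 -0.14593612  0.        ]
(364, 254) [ 0.67576147 -0.2113224   0.        ]
(325, 229) [ 0.71252233 -0.03857402  0.        ]
```

View pics/w1.png

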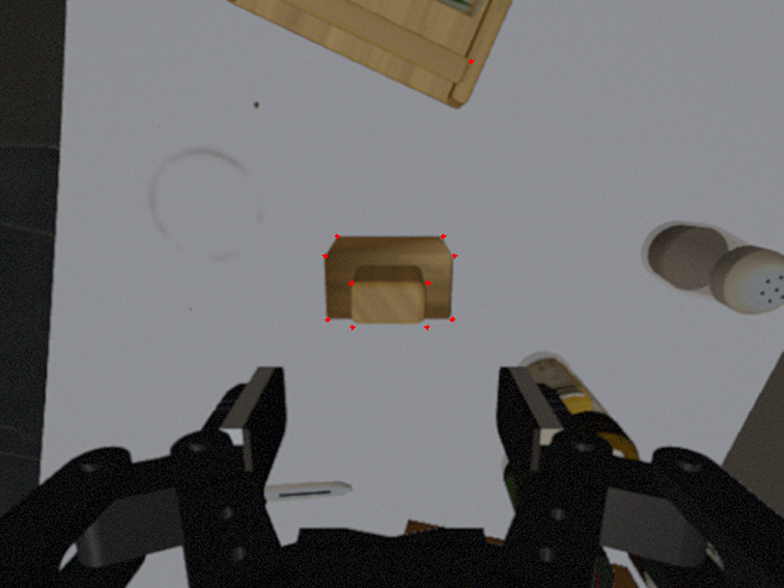

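The overlay matches the wedge: the block sits at (351–425, 283–322), centred between the fingers. I descend and grip.

Request:
send_rows --pt "0.75 0 0 0.6 0" --pt "0.75 0 0 0.6 0" --pt "0.75 0 0 0.4 0" --pt "0.75 0 0 0.22 0" --pt "0.75 0 0 0 0" --pt "0.3 0 0 0 0" --pt "0.3 0 0 0 0" --pt "0.3 0 0 0 0" --pt "0.3 0 0 0 0" --pt "0.3 0 0 0 0" --newtons 80

```text
t: 2.1
tool_pos: [0.5347, -0.0864, 0.0798]
eef_rot: [1.933, 2.473, 0.001]
wrist_force: [-2.4, -0.4, 7.2]
width: 0.0333
gripper_force: 79.4
```

Request:
send_rows --pt "0.3 0 0 -0.6 0" --pt "0.3 0 0 -0.8 0" --pt "0.3 0 0 -0.78 0.0845" --pt "0.3 0 0 0 0.0845" --pt "0.3 0 0 0 0.0845" --pt "0.3 0.6 -0.34 0 0" --pt "0.3 0.7 -0.4 0 0" --pt "0.3 0.7 -0.4 0 0" --pt "0.3 0.56 -0.31 0 0" --pt "0.3 0 0 0 0"

```text
t: 3.1
tool_pos: [0.4809, 0.0545, 0.1879]
eef_rot: [2.383, 2.047, 0.002]
wrist_force: [0.1, -0.8, -1.3]
width: 0.0332
gripper_force: 80.4
```

Run:
```python
from h import *; from plant import env
from scipy.spatial.transform import Rotation as Ro
o=env.observe();print(o['tool_pos'],o['width'],o['wrist_force']);M=Ro.from_rotvec(o['eef_rot']).as_matrix();print(np.arctan2(M[1,1],M[0,1]),M[2])
P=env.camera_params("wrist"); im=env.snapshot("wrist")[:,:,::-1].copy()
cv2.imwrite("pics/w2raw.png",im)
im=cv2.resize(im[:,80:],None,fx=1.4,fy=1.4,interpolation=cv2.INTER_CUBIC)
def drw(L,p,z,c):
    for q in proj(P,place(p,L,z)): 
        q=(q-[80,0])*1.4;cv2.circle(im,tuple(int(round(8*v)) for v in q),12,c,-1,shift=3)
T=o['tool_pos'];w=[*place([T[0],T[1],-.154],[(0,4,0)])[0][:2],-.154]
drw([(-35,12,0),(35,12,0),(-35,12,62),(35,12,62)],w,T[2]-.08,(0,0,255))
drw([(-64,-104,70),(64,-104,70),(-64,-91.6,8),(64,-91.6,8),(0,-82,8),(61,104,67),(-61,104,67)],[.497,.1431,-.1544],0,(255,0,0))
cv2.imwrite("pics/w2.png",im)
```

```text
[0.48094986 0.05451501 0.18792648] 0.033242971329624275 [ 0.07972165 -0.82598622 -1.33907807]
-0.15114799432067982 [ 6.97824133e-04  8.25957686e-04 -9.99999415e-01]
```

View pics/w2.png

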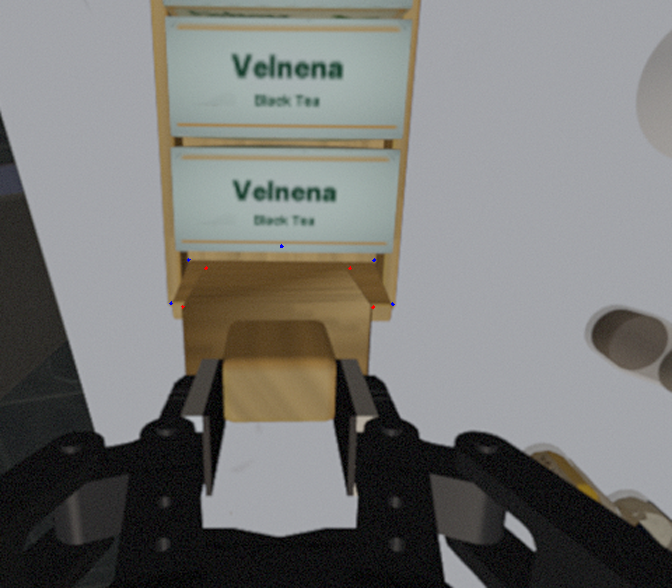

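The wedge is held square above the gap, and the stop corners match the prediction at (171,303) and (392,303). The tea_3 lower edge is at row 251. I'll zoom in on the wedge's foot edge.

Run:
```python
import cv2,numpy as np
im=cv2.imread("pics/w2raw.png")[165:235,190:370]
im=cv2.createCLAHE(3,(4,4)).apply(cv2.cvtColor(im,cv2.COLOR_BGR2GRAY))
im=cv2.resize(im,None,fx=4.4,fy=4.4,interpolation=cv2.INTER_CUBIC)
cv2.imwrite("pics/z2.png",im)
from h import *; from plant import env
P=env.camera_params("wrist");R=np.array(P['R']);t=np.array(P['t']);C=-R.T@t
K=np.array([[P['fx'],0,P['cx']],[0,P['fy'],P['cy']],[0,0,1]])
for px,z in [((178,252),.073),((393,250),.073),((172,302),.078-.008),((392,303),.07)]:
    n=cv2.undistortPoints(np.array([[[px[0]/1.4+80,px[1]/1.4]]]),K,np.array(P['dist']))[0,0]
    d=R.T@np.r_[n,1];X=C+d*(z-C[2])/d[2]
    a=-.1544;q=X[:2]-[.497,.1431];print(q@[np.cos(a),np.sin(a)],q@[-np.sin(a),np.cos(a)]+.082)
```

```text
-0.056299936014480745 0.0070214692634557735
0.06274782814413717 0.008387807238259076
-0.061962202931215724 -0.0229110579121809
0.0649785085319521 -0.023282943724968835
```

View pics/z2.png

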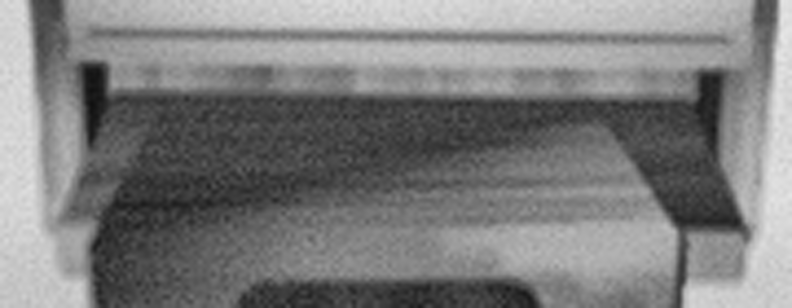

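Request:
send_rows --pt "0.3 -0.05 0.04 0.2 0" --pt "0.3 0 0 0.3 0" --pt "0.3 0 0 0.1 0" --pt "0.3 0 0 0 0"

```text
t: 3.55
tool_pos: [0.4836, 0.0481, 0.1561]
eef_rot: [-2.387, -2.041, 0.002]
wrist_force: [0.0, 0.8, -1.0]
width: 0.0331
gripper_force: 80.3
```

```bash
cat >> h.py <<'E'
def st():
    from plant import env
    from scipy.spatial.transform import Rotation as Ro
    o=env.observe();T=o['tool_pos'];M=Ro.from_rotvec(o['eef_rot']).as_matrix();a=-.1544
    q=T[:2]-[.4844,.0621];c,s=np.cos(a),np.sin(a);F=o['wrist_force']
    print('t',o['t'],'x w h mm',np.round(1e3*np.array([q@[c,s],q@[-s,c]+.004,T[2]-.088]),1),'F rack',np.round([F[:2]@[c,s],F[:2]@[-s,c],F[2]],1),'yaw',round(np.arctan2(M[1,1],M[0,1]),3),np.round(o['ft_torque'],2),o['width'])
E
python3 -c "from h import *;st()"
```

```text
t 3.55 x w h mm [  1.3 -10.   68.1] F rack [-0.1  0.8 -1. ] yaw -0.156 [-0.07  0.02 -0.  ] 0.03312197518332941
```

Request:
send_rows --pt "0.3 0.06 0 0 0" --pt "0.3 0 0 0 0" --pt "0.3 0 0 0.1 0" --pt "0.3 0.01 0 0.1 0" --pt "0.3 0.01 0 0.1 0" --pt "0.3 0 0 0.1 0" --pt "0.3 0 0 0 0"

```text
t: 4.25
tool_pos: [0.4839, 0.0528, 0.1362]
eef_rot: [-2.386, -2.042, 0.002]
wrist_force: [-0.4, -0.3, -1.2]
width: 0.0331
gripper_force: 80.3
```

```bash
python3 -c "from h import *;st()"
```

```text
t 4.25 x w h mm [ 1.  -5.2 48.2] F rack [-0.3 -0.4 -1.2] yaw -0.155 [-0.1   0.03  0.01] 0.03313338438720306
```

Request:
send_rows --pt "0.3 0 0 0.08 0" --pt "0.3 0 0 0.08 0" --pt "0.3 0 0 0.08 0" --pt "0.3 0 0 0 0"

```text
t: 4.65
tool_pos: [0.484, 0.0528, 0.1244]
eef_rot: [-2.386, -2.043, 0.001]
wrist_force: [-0.2, -0.3, -1.1]
width: 0.0334
gripper_force: 80.4
```

```bash
python3 -c "from h import *;st()"
```

```text
t 4.65 x w h mm [ 1.1 -5.2 36.4] F rack [-0.2 -0.3 -1.1] yaw -0.155 [-0.12  0.06  0.03] 0.033359801805720915
```

Request:
send_rows --pt "0.3 0.012 0 0.08 0" --pt "0.3 0.016 0 0.08 0" --pt "0.3 0.016 0 0.08 0" --pt "0.3 0 0 0 0"

```text
t: 5.05
tool_pos: [0.4844, 0.0551, 0.1124]
eef_rot: [-2.386, -2.043, 0.001]
wrist_force: [-0.4, 0.6, -1.0]
width: 0.0335
gripper_force: 80.3
```

```bash
python3 -c "from h import *;st()"
```

```text
t 5.05 x w h mm [ 1.  -2.9 24.4] F rack [-0.5  0.5 -1. ] yaw -0.155 [-0.13 -0.01 -0.  ] 0.033461977989256646
```

Request:
send_rows --pt "0.3 0.016 0 0.08 0" --pt "0.3 0.016 0 0.08 0" --pt "0.3 0 0 0 0"

```text
t: 5.35
tool_pos: [0.4848, 0.0566, 0.1045]
eef_rot: [-2.386, -2.043, 0.0]
wrist_force: [1.0, -1.4, -1.1]
width: 0.0336
gripper_force: 80.3
```

```bash
python3 -c "from h import *;st()"
```

```text
t 5.35 x w h mm [ 1.2 -1.3 16.5] F rack [ 1.2 -1.3 -1.1] yaw -0.155 [-0.25 -0.11 -0.04] 0.033589450175710286
```

Request:
send_rows --pt "0.3 0.008 0 0.04 0" --pt "0.3 0.008 0 0.04 0" --pt "0.3 0 0 0 0"

```text
t: 5.65
tool_pos: [0.4854, 0.0569, 0.1016]
eef_rot: [2.385, 2.042, -0.0]
wrist_force: [-1.1, -5.5, 6.0]
width: 0.0335
gripper_force: 81.1
```

```bash
python3 -c "from h import *;st()"
```

```text
t 5.65 x w h mm [ 1.7 -1.  13.6] F rack [-0.2 -5.6  6. ] yaw -0.155 [-0.74  0.43 -0.03] 0.033493788277217655
```

Request:
send_rows --pt "0.3 0 0 0.04 0" --pt "0.3 0 0 0.04 0" --pt "0.3 0 0 0 0"

```text
t: 5.95
tool_pos: [0.4858, 0.0569, 0.1009]
eef_rot: [2.384, 2.042, 0.002]
wrist_force: [-13.3, -4.5, 41.6]
width: 0.0332
gripper_force: 85.5
```

```bash
python3 -c "from h import *;st()"
```

```text
t 5.95 x w h mm [ 2.1 -1.  12.9] F rack [-12.5  -6.5  41.6] yaw -0.154 [-0.65  3.04 -0.08] 0.033174075425804514
```

It has jammed at about 42 N with the foot about 13 mm above the floor. I unload, release and retreat.

Request:
send_rows --pt "0.3 0 0 -0.04 0" --pt "0.3 0 0 0 0" --pt "0.7 0 0 0 0" --pt "0.7 0 0 0 0" --pt "0.7 0 0 0 0" --pt "0.7 0 0 -0.3 0" --pt "0.7 0 0 -0.6 0" --pt "0.7 0 0 -0.8 0" --pt "0.7 0 0 -0.4 0" --pt "0.7 0 0 0 0"

```text
t: 6.95
tool_pos: [0.4862, 0.0574, 0.2064]
eef_rot: [2.383, 2.041, 0.006]
wrist_force: [-0.2, -0.3, -0.0]
width: 0.0595
gripper_force: 0.0
```

Run:
```python
from h import *; from plant import env
st()
P=env.camera_params("wrist"); im=env.snapshot("wrist")[:,:,::-1].copy()
cv2.imwrite("pics/w3raw.png",im); im=cv2.resize(im,(784,588),interpolation=cv2.INTER_CUBIC)
g=np.array([.4844,.0621])
for L in [[(-35,12,62),(35,12,62),(35,-24.4,62),(-35,-24.4,62),(-18,7,100),(18,7,100),(18,-15,100),(-18,-15,100)]]:
    for q in proj(P,place([*place([*g,-.1544],[(0,0,0)])[0][:2],-.1544],L,.02)): cv2.circle(im,tuple(int(round(8*1.4*v)) for v in q),12,(0,0,255),-1,shift=3)
cv2.imwrite("pics/w3.png",im)
s=env.snapshot("side")[:,:,::-1]
cv2.imwrite("pics/s3.png",cv2.resize(s[190:340,220:380],None,fx=4,fy=4,interpolation=cv2.INTER_CUBIC))
```

```text
t 6.95 x w h mm [  2.5  -0.4 118.4] F rack [-0.2 -0.3 -0. ] yaw -0.154 [-0.04 -0.07 -0.01] 0.059473314768215484
```

View pics/w3.png

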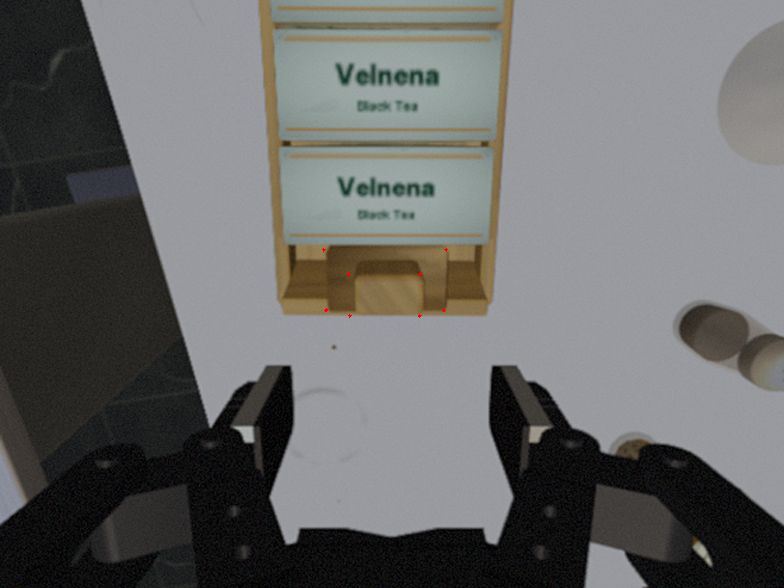

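View pics/s3.png

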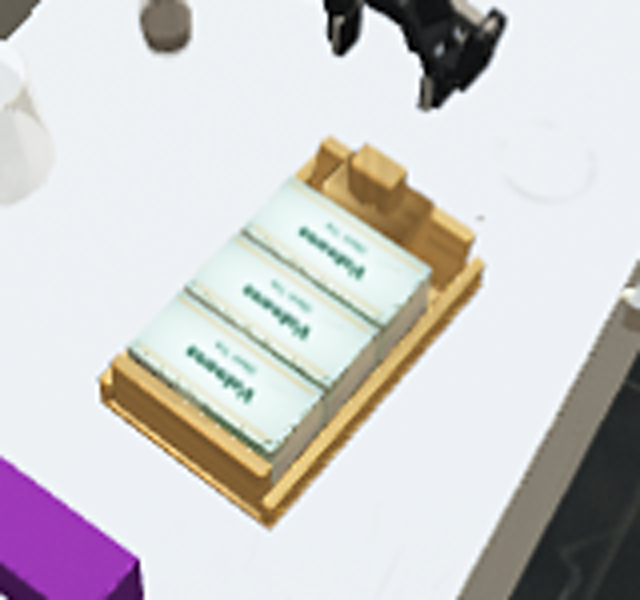

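The wedge is seated in the gap: its block is at (355–424, 260–313), its body at (327–447), and it looks upright. The boxes stand on the floor. I'll check the box spacing and wedge height from edge pixels.

Run:
```python
from h import *; from plant import env
P=env.camera_params("wrist");np.set_printoptions(precision=4,suppress=True)
g=cv2.cvtColor(cv2.imread("pics/w3raw.png"),cv2.COLOR_BGR2GRAY).astype(float)
R=np.array(P['R']);t=np.array(P['t']);C=-R.T@t
K=np.array([[P['fx'],0,P['cx']],[0,P['fy'],P['cy']],[0,0,1]])
def Y(px,z=.073):
    n=cv2.undistortPoints(np.array([[px]],float),K,np.array(P['dist']))[0,0]
    d=R.T@np.r_[n,1];X=C+d*(z-C[2])/d[2];a=-.1544;q=X[:2]-[.497,.1431]
    return 1e3*np.array([q@[np.cos(a),np.sin(a)],q@[-np.sin(a),np.cos(a)]])
for v in (30,22,140,147,244): print(v,Y((388/1.4,v/1.4)))
m=g[:,255:300].mean(1);print(np.round(m[12:26]),np.round(m[95:110]),np.round(m[168:182]))
L=np.array([(-35,12,62),(35,12,62),(35,-24.4,62),(-35,-24.4,62),(-18,7,100),(18,7,100),(18,-15,100),(-18,-15,100)])/1e3
u=np.array([(327,247),(447,247),(447,311),(328,311),(355,274),(424,274),(423,314),(354,314)],float)/1.4
from scipy.spatial.transform import Rotation as Ro
def X(p): return Ro.from_euler('ZYX',p[3:]).apply(L)+p[:3]
idx=[0,1,2,3,6,7]
r=least_squares(lambda p:np.r_[(proj(P,X(p))-u)[idx].ravel(),(p[4:]-0)*5],[.4844,.0621,.02,-.154,0,0],x_scale=.1)
print(r.x,r.fun)
q=r.x[:2]-[.497,.1431];a=-.1544;print(q@[np.cos(a),np.sin(a)],q@[-np.sin(a),np.cos(a)])
```

```text
30 [ 0.0499 43.4075]
22 [ 0.0563 47.0596]
140 [ -0.042 -10.456]
147 [ -0.0481 -14.1258]
244 [ -0.1363 -68.2238]
[146. 146. 146. 137. 115. 105. 110. 112. 113. 133. 150. 153. 153. 149.] [149. 149. 147. 147. 144. 124. 109. 100.  85.  96. 138. 150. 153. 153.
 148.] [131. 142. 149. 149. 148. 145. 127.  94.  80.  83.  87.  90.  91.  91.]
[ 0.4825  0.0613  0.0183 -0.1578  0.0211 -0.0227] [-0.7356  1.1967  1.1749  1.1387 -0.2899 -1.051  -0.0754 -0.7682  0.4741
 -0.3462 -0.5453 -0.17    0.1053 -0.1135]
-0.0017462003529125601 -0.08300871644813108
```

Box seams at about +45 and −12 mm and the face at about −69 mm show the row is packed. The wedge foot is about 10 mm above the floor, tilted about 0.02 rad and centred within 2 mm. I'm handing in.

```bash
python3 -c "
from plant import env
print(env.close_job())"
```

```text
the job is handed in; nothing more can be done
None
```

I drove the wedge into the gap at about 42 N until it jammed, let go and handed the job in; the last images show the row packed, the boxes on the floor and the wedge upright near mid-width (foot about 10 mm above the floor), but the judge returned no verdict and I could not measure the contact forces directly.

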